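# Open the battery bay of a desk radio

### The job

The portable radio lies face down on the dormitory desk and its batteries are due to be changed. Press the snap tab of the battery cover in until the cover springs free, then push the cover along its guide rails until it is right off them and the batteries are completely uncovered. Leave the cover lying flat on the back of the radio; do not lift it off or let it fall to the desk, and leave the mug, the jar and the battery carton where they are.

Things in the scene. Friction and masses are not known exactly. Their poses are not given: they have to be found in the camera images.
- radio: Portable radio face down on the desk, immovable; slate-grey housing 180 (x) by 360 (y) by 75 mm high. Origin: centre of its underside, z up. Its flat back is on top (z = 75 mm), bare for the cover from y = -30 to +180 mm. The cover sits in the -y half and slides off to the radio's own +y only. Folded aerial at x = -81 mm, z up to 83 mm; carrying handle out to x = -130 mm at z = 40 mm.
- bay (a point): Centre of the battery bay's opening, at x = 0, y = -65, z = 75 mm of the radio: 64 mm (x) by 58 mm (y), y = -94 to -36 mm, four AA cells inside, hidden by the seated cover.
- rail_end (a point): Midway between the open (+y) ends of the two guide rails, at x = 0, y = -40, z = 75 mm of the radio. The rails lie at x = 37 to 49 mm on either side, y = -122 to -40 mm, 6.5 mm high, with lips over the cover's side flanges that hold it down. An equally high block, y = -130 to -120.5 mm, x = 16 to 49 mm on either side, closes the rear end.
- cover: Battery cover: loose grey plate, about 60 g, 84 (x) by 90 (y) by 6 mm thick, axes as the radio's. Origin: centre of its underside, at x = 0, y = -75, z = 75 mm of the radio when latched. Freed by the tab, two spring pins push it 7 mm to +y; it then rides on the tab's tooth until 16 mm out. Pushing takes about 4 N at first, then under 1 N. It is clear of rails and bay with its centre past y = +9 mm.
- ledge (a point): Point to push on: middle of the rear (-y) face of the cover's finger ledge, 11 mm above the cover's underside. The ledge is a straight bar across the cover, x = -25 to +25, y = 6 to 12 mm of the cover, top 8 mm above the plate. Behind it the plate is flat for 32 mm, then come a 20 by 10 mm window for the tooth and 9 mm of solid edge. Push to the radio's +y.
- tab_pad (a point): Middle of the top of the snap tab's ribbed thumb pad, 28 mm (x) by 24 mm (y), at x = 0, y = -151 mm of the radio, behind the cover. Out, its top is at z = 87.5 mm, 12.5 mm above the radio's back. It is pressed straight down.
- tab (a joint): How far the snap tab is pressed in, m: 0 = out (latched), 0.006 = fully in, at a hard stop (pad then level with the rails' tops). The cover is let go at about 0.004. Return spring 2 N at 0, 5 N fully in; add some 2 N of friction while latched. It stays about 2 mm in under the cover until the cover is 16 mm out, then springs back.
- mug: White ceramic mug, 80 mm across, 92 mm high, handle at its own +y, standing on the desk; bystander. Origin at the centre of its underside.
- jar: Green glass jar with a steel lid, 80 mm across, 105 mm high; bystander. Origin at the centre of its underside.
- cells: Carton of new batteries, 34 x 62 x 53 mm high, standing on the desk; bystander. Origin at the centre of its underside.
Mind the look-alikes: they are no part of the job. Of the things that look like the cover, the smallest one is meant.

How it is judged:
By the outcome, as a careful person would: the job done as asked, in the order asked, and still so for the second after the job is handed in, with the robot touching nothing.
It also fails if it takes over 38 s, if anything falls off the work surface, if the arm or the gripper's body presses on something with over 40 N, if the wrist force passes 120 N, or if a joint passes its speed limit or range.

### The arm

A 6-joint arm with a two-finger parallel gripper is mounted at the origin on the work surface. World frame = base frame: x ahead of the robot, y to its left, z up, the work surface at z = 0. Lengths are in m, angles in rad, forces in N, time in s.
With the tool pointing down it reaches from about 0.2 to 0.875 m from the base axis. Payload 3.4 kg.
Tool frame: the origin (TCP) lies on the centre line of the jaws, within the pads' length; the fingertips stand 14 mm ahead of it and the grasp point (between the pads) lies 5 mm behind it; z points along the fingers, y is the direction in which the jaws open and shut (so a half turn about z gives the same grasp; the last joint's range is limited). The gripper opens to 94 mm and grips with 3 to 60 N. Pads are 16 mm wide; open, the fingers measure 119 mm over their backs; the gripper's body (75 mm by 177 mm) begins 78 mm behind the grasp point.
Start: joints at [0.995, 0.276, 1.505, -0, 1.361, -0.121], TCP at [0.253, 0.517, 0.219] pointing down, gripper open.
Joint ranges: [-2.89, 2.89], [-0.75, 2.08], [0.22, 2.7], [-1.18, 4.32], [0.11, 2.71], [-2.7, 2.7]. Speed limits (rad/s): [2.57, 2.57, 3.14, 3.14, 3.14, 3.14].

### API

Orientations are given as a unit quaternion [w, x, y, z].
In Python, from bench import manip, viewer, order gives the robot as it stands.
- The arm moves only by the tool carry_out, never from a script. Its argument "commands" is a list of rows, each an object with "hand": the opening, from 0 (shut) to 1 (fully open); "linear": the shift along the tool's x, y, z normalised to -1 to 1, where 1 is 0.02 m, a list of three; "yaw": the turn about the tool's z normalised to -1 to 1, where 1 is 0.08 rad. In form: [{"hand": hand, "linear": [dx, dy, dz], "yaw": yaw}, ...]. A call has 1 to 8 rows; each row shifts and turns the commanded pose from where the row before left it, along the tool's axes as they then stand; what a row does not reach is not made up. A row lasts 1/12 s, in which the tool goes at most 41.7 mm and 7.16 degrees, less where a joint would pass 70% of its speed; a pose out of reach is approached as far as the arm can. A call with a number of a shift or a turn outside -1 to 1 is refused whole. A call with a gripper value outside its range is refused whole. The fingers move at their own pace and stop on an object; "force" is the grip in N (left out, the last holds). Time passes only in rows, so rows that do not move let the fingers close. It gives the time, the measured TCP pose, the force and the opening at its end, in the units of the state.
- manip.read_state(): the state, without advancing time (a new reading comes with each control period).
- viewer.read_camera(name): name is "scene" or "top" or "wrist"; returns a dict with "pixels" (420x560x3 uint8, blue, green, red), "fx", "fy", "cx", "cy" (pixels), "k1" (the pictures are not rectified: a ray, as slopes to the right and down, at radius r is drawn at 1 + k1 r^2 times it, then the intrinsics apply), "cam_to_world" (4x4, takes a point from camera to world coordinates); the wrist camera has in their place "hand_eye" (4x4, takes a point from camera to tool coordinates, whose origin is the TCP and whose axes are the flange's). Camera axes: x right, y down, z forward; pixel columns grow to the right and rows downward; lengths in m; the calibration is good to about 2 mm. A picture is of the moment at which its call begins: read the wrist's pose just before it. There is no depth.
- order.job_done(): hands the job in, once; it reports no verdict.
The state is a dict: "time": time; "q": joint angles; "joint_velocities": joint speeds; "effort": joint torques, N m; "tcp_pos": TCP position; "orientation": TCP orientation; "contact_force": force on the tool from outside, world axes, zero at the start; "moment": the same for the moment, N m; "grip_width": opening from 0.0 (shut) to 1.0 (fully open).
Only numpy, scipy, OpenCV 4.12 (cv2) and the standard library are available. Lean on these libraries where they do the work, as an engineer would, in place of code of your own. Each camera call takes 0.05 s, during which the arm holds its last target.

## Working session

There is one attempt and no reset: what is moved stays moved. The work goes in short steps, Python scripts to look and compute and a tool call to move; the robot and the scene stay as the last step left them, time stands still between calls to the robot, and variables do not carry over. Pictures are saved under pics/ and viewed, and the job is handed in when it is done.

Besides the shell and the picture viewer there is one more tool, called after "Emit:" as name(argument=value, ...) on one line, values as JSON. carry_out: Moves the arm, as the interface text tells. Its arguments: {"type":"object","properties":{"commands":{"type":"array"},"force":{"type":"number"}},"required":["commands"]}

```bash
ls; mkdir -p pics; cat > h.py <<'E'
import sys; sys.path.insert(0,'.')
import numpy as np, cv2
from bench import manip, viewer, order
from scipy.spatial.transform import Rotation as R
def und(c,u,v):
    x=(u-c['cx'])/c['fx']; y=(v-c['cy'])/c['fy']
    K=np.array([[c['fx'],0,c['cx']],[0,c['fy'],c['cy']],[0,0,1.]])
    p=cv2.undistortPoints(np.array([[[u,v]]],float),K,np.array([c['k1'],0,0,0.]))
    return p[0,0]
def pose(c,s=None):
    if 'cam_to_world' in c: return np.array(c['cam_to_world'])
    T=np.eye(4); q=s['orientation']; T[:3,:3]=R.from_quat([q[1],q[2],q[3],q[0]]).as_matrix(); T[:3,3]=s['tcp_pos']
    return T@np.array(c['hand_eye'])
def ray(c,u,v,z,s=None):
    T=pose(c,s); d=T[:3,:3]@np.array([*und(c,u,v),1]); o=T[:3,3]
    return o+d*(z-o[2])/d[2]
def proj(c,p,s=None):
    T=np.linalg.inv(pose(c,s)); q=T[:3,:3]@np.array(p)+T[:3,3]; x,y=q[:2]/q[2]; f=1+c['k1']*(x*x+y*y)
    return c['fx']*x*f+c['cx'],c['fy']*y*f+c['cy']
E
python3 - <<'E'
from h import *
s=manip.read_state(); print(s)
import pickle
D={}
for n in ['scene','top','wrist']:
    c=viewer.read_camera(n); cv2.imwrite(f'pics/{n}0.png',c['pixels']); D[n]=c
    print(n,{k:np.round(v,3).tolist() for k,v in c.items() if k!='pixels'})
pickle.dump((s,D),open('d0.pkl','wb'))
E
```

```text
pics
{'time': 0.0, 'q': array([ 9.94989581e-01,  2.76556872e-01,  1.50609141e+00, -3.29706266e-05,
        1.36070861e+00, -1.21066366e-01]), 'joint_velocities': array([-0.00103107, -0.0003117 ,  0.00125203,  0.00128173, -0.00050978,
        0.00106698]), 'effort': array([-7.08400094e-04, -4.04595459e+01, -2.37228012e+01,  6.98850816e-02,
        3.46891594e-02, -1.11988256e-04]), 'tcp_pos': array([0.25231263, 0.516088  , 0.2186431 ]), 'orientation': array([-2.86029214e-04,  2.25412729e-01,  9.74262964e-01, -8.34612995e-04]), 'contact_force': array([0.17507243, 0.79005641, 0.20255272]), 'moment': array([ 0.02408537, -0.01865644, -0.00327517]), 'grip_width': 1.0002954793488257}
scene {'fx': 382.569, 'fy': 382.569, 'cx': 290.679, 'cy': 212.325, 'k1': -0.076, 'cam_to_world': [[0.522, 0.469, -0.712, 1.246], [0.853, -0.272, 0.446, -0.4], [0.016, -0.84, -0.542, 0.562], [0.0, 0.0, 0.0, 1.0]]}
top {'fx': 391.611, 'fy': 391.611, 'cx': 280.788, 'cy': 208.811, 'k1': 0.018, 'cam_to_world': [[0.021, -0.996, 0.082, 0.553], [-1.0, -0.023, -0.021, -0.018], [0.023, -0.081, -0.996, 0.975], [0.0, 0.0, 0.0, 1.0]]}
wrist {'fx': 290.567, 'fy': 290.567, 'cx': 277.615, 'cy': 204.827, 'k1': -0.055, 'hand_eye': [[-0.001, -0.968, -0.252, 0.073], [1.0, -0.001, 0.001, -0.001], [-0.001, -0.252, 0.968, -0.165], [0.0, 0.0, 0.0, 1.0]]}
```

View pics/top0.png

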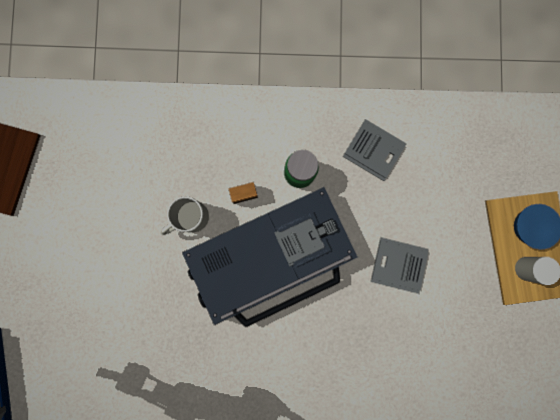

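View pics/scene0.png

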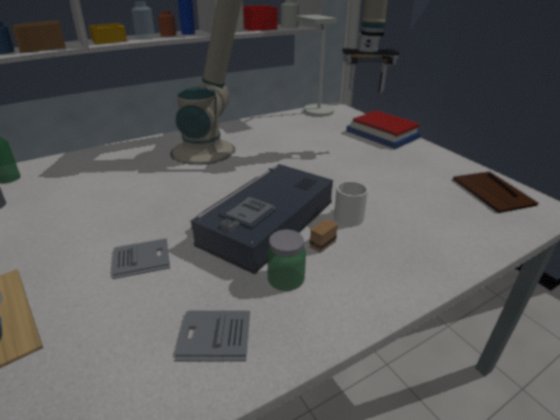

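View pics/wrist0.png

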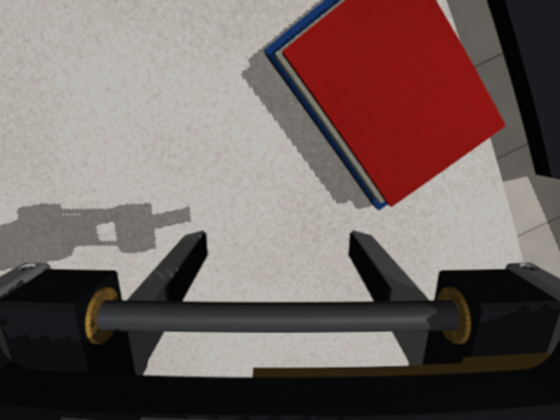

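```bash
python3 - <<'E'
from h import *
import pickle
s,D=pickle.load(open('d0.pkl','rb')); c=D['top']
im=c['pixels']; cv2.imwrite('pics/crop0.png',cv2.resize(im[170:340,160:450],None,fx=2.7,fy=2.7,interpolation=cv2.INTER_CUBIC))
print(im[270,260],im[240,225],im[310,240],im[240,300],im[265,415],im[150,395])
for (u,v) in [(374,150),(400,265)]:
  pass
# lookalike and cover sizes
g=cv2.cvtColor(im,cv2.COLOR_BGR2GRAY)
m=((g<75)&(g>30)).astype(np.uint8)
for z,name,roi in [(0.075,'radio',(180,325,180,370)),(0.01,'A',(110,190,335,410)),(0.01,'B',(230,300,365,435)),(0.083,'cov',(210,270,270,345))]:
  a,b,d,e=roi; sub=np.zeros_like(g); 
  mm=(g<80) if name=='radio' else ((g>80)&(g<130)); sub[a:b,d:e]=mm[a:b,d:e]
  sub=cv2.morphologyEx(sub,cv2.MORPH_OPEN,np.ones((3,3)))
  cs,_=cv2.findContours(sub,cv2.RETR_EXTERNAL,cv2.CHAIN_APPROX_NONE); k=max(cs,key=cv2.contourArea)
  r=cv2.minAreaRect(k); bx=cv2.boxPoints(r); P=np.array([ray(c,*p,z) for p in bx]); print(name,bx.round(1).tolist(),P.round(3).tolist(),np.linalg.norm(P-np.roll(P,1,0),axis=1).round(3))
E
```

```text
[59 50 44] [59 51 45] [71 68 70] [99 99 96] [62 62 60] [91 91 87]
radio [[177.1999969482422, 254.1999969482422], [323.20001220703125, 184.89999389648438], [364.20001220703125, 271.1000061035156], [218.1999969482422, 340.3999938964844]] [[0.518, 0.195, 0.075], [0.685, -0.135, 0.075], [0.489, -0.231, 0.075], [0.329, 0.096, 0.075]] [0.214 0.37  0.219 0.364]
A [[344.3999938964844, 152.3000030517578], [364.70001220703125, 118.4000015258789], [407.70001220703125, 144.1999969482422], [387.3999938964844, 178.0]] [[0.778, -0.196, 0.01], [0.866, -0.247, 0.01], [0.803, -0.356, 0.01], [0.716, -0.304, 0.01]] [0.125 0.102 0.126 0.101]
B [[369.20001220703125, 281.1000061035156], [380.3999938964844, 236.60000610351562], [431.20001220703125, 249.3000030517578], [420.1000061035156, 293.79998779296875]] [[0.46, -0.259, 0.01], [0.569, -0.287, 0.01], [0.541, -0.412, 0.01], [0.432, -0.384, 0.01]] [0.128 0.112 0.129 0.112]
cov [[274.1000061035156, 232.39999389648438], [316.8999938964844, 213.1999969482422], [330.79998779296875, 244.10000610351562], [288.0, 263.29998779296875]] [[0.572, -0.024, 0.083], [0.618, -0.12, 0.083], [0.549, -0.153, 0.083], [0.503, -0.057, 0.083]] [0.077 0.107 0.077 0.107]
```

View pics/crop0.png

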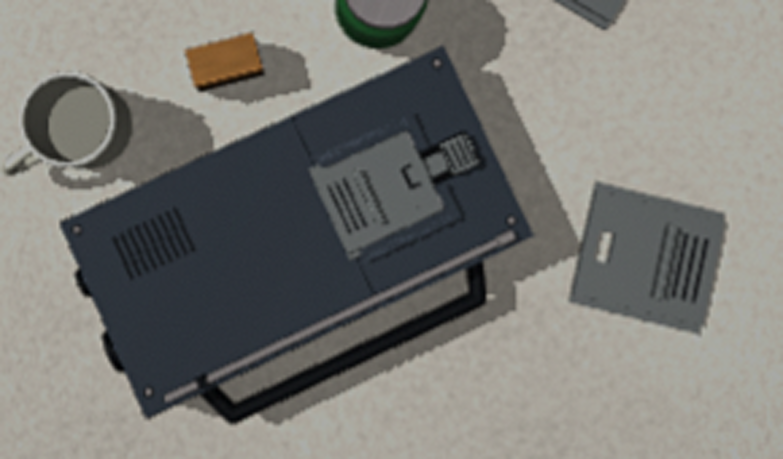

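Candidates that look like the cover: A (376,148), about 126×102 mm; B (400,265), about 128×112 mm; and the plate at (303,238) on the radio, about 84×90 mm. The plate on the radio is the smallest and sits between the rails next to the tab at (328,228), so it is the one meant. The crop confirms this. Next I'll work out the radio pose.

```bash
cat >> h.py <<'E'
def fit(L,W):
    L=np.array(L,float);W=np.array(W,float)[:,:2]
    l=L-L.mean(0);w=W-W.mean(0); th=np.arctan2((l[:,0]*w[:,1]-l[:,1]*w[:,0]).sum(),(l*w).sum())
    Rm=np.array([[np.cos(th),-np.sin(th)],[np.sin(th),np.cos(th)]]); t=W.mean(0)-Rm@L.mean(0)
    return th,t,Rm,(L@Rm.T+t-W)*1000
E
python3 - <<'E'
from h import *
import pickle
s,D=pickle.load(open('d0.pkl','rb')); c=D['top']
crop=np.array([(62,222),(443,47),(530,235),(147,417)],float)/2.7+[160,170]
W=[ray(c,u-.3,v-.3,0.075) for u,v in crop]; print(np.round(W,3))
th,t,Rm,res=fit([[.09,.18],[.09,-.18],[-.09,-.18],[-.09,.18]],W)
print('yaw',np.degrees(th),t,res.round(1))
for n,l in [('tab',(0,-.151)),('ledge',(0,-.069)),('bay',(0,-.065)),('end',(0,.05))]: 
    p=Rm@np.array(l)+t; print(n,p.round(4), proj(c,[*p,.085]))
Wt=Rm@np.array([0,-.151])+t
q=s['orientation']; T=R.from_quat([q[1],q[2],q[3],q[0]]).as_matrix(); print(T.round(4))
print('tool delta',(T.T@(np.array([*Wt,.2186])-s['tcp_pos']))/.02)
E
```

```text
[[ 0.524  0.183  0.075]
 [ 0.68  -0.137  0.075]
 [ 0.521 -0.213  0.075]
 [ 0.365  0.106  0.075]]
yaw 26.00701094835778 [ 0.52230333 -0.01514761] [[ 0.5  3.4]
 [ 2.2 -0.8]
 [-0.5 -3.9]
 [-2.1  1.3]]
tab [ 0.5885 -0.1509] (np.float64(330.105249621187), np.float64(226.45179987963908))
ledge [ 0.5526 -0.0772] (np.float64(297.51723076473615), np.float64(241.59849519122784))
bay [ 0.5508 -0.0736] (np.float64(295.9194521754632), np.float64(242.34144352804083))
end [0.5004 0.0298] (np.float64(249.63138229211415), np.float64(263.87749302374567))
[[-8.984e-01  4.392e-01 -9.000e-04]
 [ 4.392e-01  8.984e-01 -1.500e-03]
 [ 2.000e-04 -1.800e-03 -1.000e+00]]
tool delta [-29.74868449 -22.57505789   0.03639246]
```

Emit:
carry_out(commands=[{"hand": 1,"linear": [-0.5,-0.4,0],"yaw": 0},{"hand": 1,"linear": [-1,-0.75,0],"yaw": 0},{"hand": 1,"linear": [-1,-0.75,0],"yaw": 0},{"hand": 1,"linear": [-1,-0.75,0],"yaw": 0},{"hand": 1,"linear": [-1,-0.75,0],"yaw": 0},{"hand": 1,"linear": [-1,-0.75,0],"yaw": 0},{"hand": 1,"linear": [-1,-0.75,0],"yaw": 0},{"hand": 1,"linear": [-1,-0.75,0],"yaw": 0}])

```text
time: 0.82
tcp_pos: [0.338, 0.347, 0.2194]
orientation: [0.0, 0.225, 0.974, -0.0]
contact_force: [-0.1, 0.3, 0.4]
grip_width: 1.0
```

Emit:
carry_out(commands=[{"hand": 1,"linear": [-1,-0.75,0],"yaw": 0},{"hand": 1,"linear": [-1,-0.75,0],"yaw": 0},{"hand": 1,"linear": [-1,-0.75,0],"yaw": 0},{"hand": 1,"linear": [-1,-0.75,0],"yaw": 0},{"hand": 1,"linear": [-1,-0.75,0],"yaw": 0},{"hand": 1,"linear": [-1,-0.75,0],"yaw": 0},{"hand": 1,"linear": [-1,-0.75,0],"yaw": 0},{"hand": 1,"linear": [-1,-0.75,0],"yaw": 0}])

```text
time: 1.48
tcp_pos: [0.4286, 0.1691, 0.2194]
orientation: [-0.0, 0.226, 0.974, -0.0]
contact_force: [0.6, 0.4, -0.1]
grip_width: 0.997
```

Emit:
carry_out(commands=[{"hand": 1,"linear": [-1,-0.75,0],"yaw": 0},{"hand": 1,"linear": [-1,-0.75,0],"yaw": 0},{"hand": 1,"linear": [-1,-0.75,0],"yaw": 0},{"hand": 1,"linear": [-1,-0.75,0],"yaw": 0},{"hand": 1,"linear": [-1,-0.75,0],"yaw": 0},{"hand": 1,"linear": [-1,-0.75,0],"yaw": 0},{"hand": 1,"linear": [-1,-0.75,0],"yaw": 0},{"hand": 1,"linear": [-1,-0.75,0],"yaw": 0}])

```text
time: 2.15
tcp_pos: [0.5193, -0.0089, 0.2194]
orientation: [-0.0, 0.226, 0.974, -0.0]
contact_force: [0.9, 0.0, 0.1]
grip_width: 1.0
```

Emit:
carry_out(commands=[{"hand": 1,"linear": [-1,-0.75,0],"yaw": 0.5},{"hand": 1,"linear": [-1,-0.75,0],"yaw": 1},{"hand": 1,"linear": [-1,-0.75,0],"yaw": 1},{"hand": 1,"linear": [-1,-0.75,0],"yaw": 1},{"hand": 1,"linear": [-0.5,-0.4,0],"yaw": 1},{"hand": 1,"linear": [0,0,0],"yaw": 1},{"hand": 1,"linear": [0,0,0],"yaw": 1},{"hand": 1,"linear": [0,0,0],"yaw": 1}])

```text
time: 2.82
tcp_pos: [0.5581, -0.1133, 0.2191]
orientation: [-0.001, 0.505, 0.863, -0.0]
contact_force: [-0.0, -0.7, -0.9]
grip_width: 1.002
```

Emit:
carry_out(commands=[{"hand": 1,"linear": [0,0,0],"yaw": 0.78},{"hand": 1,"linear": [0,0,0],"yaw": 0},{"hand": 1,"linear": [0,0,0],"yaw": 0}])

```text
time: 3.07
tcp_pos: [0.5584, -0.1126, 0.2194]
orientation: [-0.0, 0.529, 0.848, -0.0]
contact_force: [0.1, -0.1, -0.3]
grip_width: 0.997
```

```bash
python3 - <<'E'
from h import *
import pickle
s=manip.read_state(); c=viewer.read_camera('wrist'); cv2.imwrite('pics/w1.png',c['pixels']); pickle.dump((s,c),open('d1.pkl','wb'))
print(s['time'],s['tcp_pos'],s['orientation'],s['q'],s['contact_force'])
E
```

```text
3.0667 [ 0.55837334 -0.11261097  0.21937901] [-1.94045030e-04  5.29458929e-01  8.48335531e-01 -1.78040951e-04] [-3.20977621e-01  2.68134204e-01  1.51624456e+00 -2.60919613e-04
  1.35767474e+00 -7.75793389e-01] [ 0.13248521 -0.12605341 -0.3148026 ]
```

View pics/w1.png

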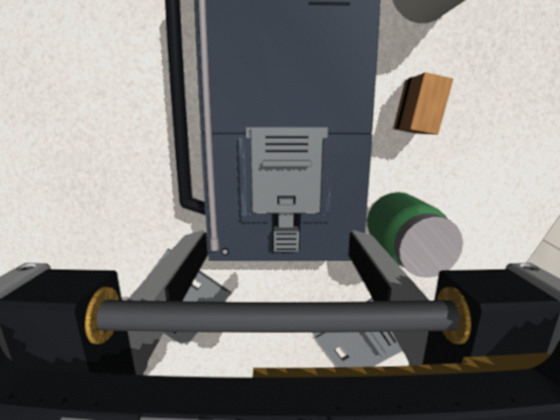

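```bash
python3 - <<'E'
from h import *
import pickle
s,c=pickle.load(open('d1.pkl','rb'))
cv2.imwrite('pics/w1c.png',cv2.convertScaleAbs(cv2.resize(c['pixels'][115:270,190:385],None,fx=3.8,fy=3.8,interpolation=cv2.INTER_CUBIC),alpha=1.6))
E
```

```text
(no output)
```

View pics/w1c.png

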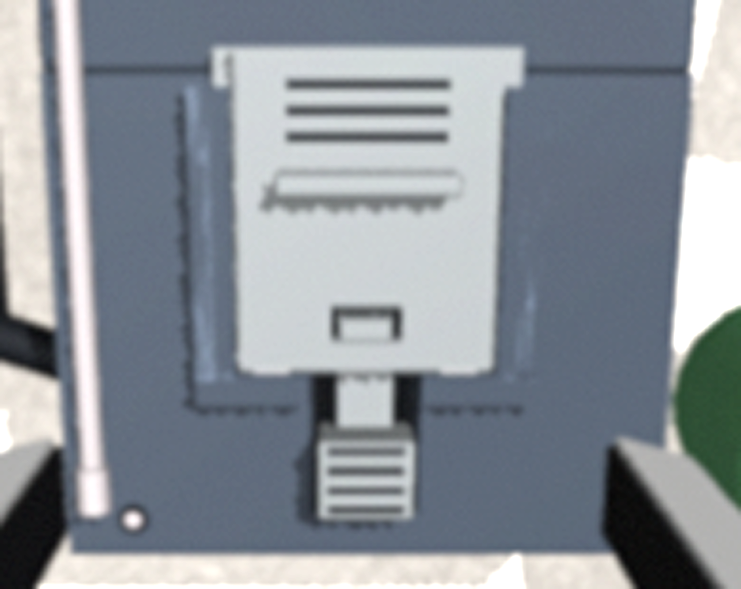

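```bash
python3 - <<'E'
from h import *
import pickle
s,c=pickle.load(open('d1.pkl','rb'))
obs=[((212,47),.081,(-.042,-.03)),((524,47),.081,(.042,-.03)),((275,196),.089,(-.025,-.069)),((462,196),.089,(.025,-.069)),((241,373),.081,(-.036,-.12)),((494,373),.081,(.036,-.12)),((366,519),.0875,(0,-.163)),((366,438),.0875,(0,-.139)),((72,551),.075,(-.09,-.18))]
W=[];L=[]
for (u,v),z,l in obs:
    W.append(ray(c,u/3.8+190-.37,v/3.8+115-.37,z,s)); L.append(l)
th,t,Rm,res=fit(L,W); print(np.degrees(th),t); print(res.round(1))
W=np.array(W)
print('front w',np.linalg.norm(W[0]-W[1]),'pad len',np.linalg.norm(W[6]-W[7]))
th2,t2,Rm2=th,t,Rm
q=s['orientation']; T=R.from_quat([q[1],q[2],q[3],q[0]]).as_matrix()
print('tool y angle',np.degrees(np.arctan2(T[1,1],T[0,1])))
pc=(W[6]+W[7])/2; print('pad',pc, Rm@np.array([0,-.151])+t)
d=np.array([*(Rm@np.array([0,-.151])+t),.0875+.014])-s['tcp_pos']; print('tool mm',(T.T@d)*1000)
pickle.dump((th,t),open('radio.pkl','wb'))
E
```

```text
26.009211294867583 [ 0.52013173 -0.01368979]
[[-0.3  0.2]
 [ 0.5  0.6]
 [ 0.   0.2]
 [ 0.1  0.1]
 [-0.4  0.5]
 [-0.6  0.4]
 [ 0.1 -0.1]
 [ 0.7 -0.8]
 [-0.1 -1.1]]
front w 0.08311993112626989 pad len 0.024848118432900287
tool y angle 26.062191351855255
pad [ 0.585939   -0.14891949  0.0875    ] [ 0.58634759 -0.14939705]
tool mm [-45.35255908   9.02775604 117.86806101]
```

Emit:
carry_out(commands=[{"hand": 0,"linear": [-0.5,0.1,0.3],"yaw": 0},{"hand": 0,"linear": [-0.75,0.15,0.5],"yaw": 0},{"hand": 0,"linear": [-0.7,0.15,0.8],"yaw": 0},{"hand": 0,"linear": [-0.32,0.05,0.9],"yaw": 0},{"hand": 0,"linear": [0,0,0.9],"yaw": 0},{"hand": 0,"linear": [0,0,0.8],"yaw": 0},{"hand": 0,"linear": [0,0,0.6],"yaw": 0},{"hand": 0,"linear": [0,0,0.3],"yaw": 0}], force=20)

```text
time: 3.78
tcp_pos: [0.5863, -0.1498, 0.1142]
orientation: [-0.002, 0.53, 0.848, -0.001]
contact_force: [0.1, 0.0, -0.1]
grip_width: 0.471
```

Emit:
carry_out(commands=[{"hand": 0,"linear": [0,0,0],"yaw": 0},{"hand": 0,"linear": [0,0,0],"yaw": 0},{"hand": 0,"linear": [0,0,0],"yaw": 0},{"hand": 0,"linear": [0,0,0],"yaw": 0}])

```text
time: 4.12
tcp_pos: [0.5878, -0.1494, 0.1184]
orientation: [0.001, 0.53, 0.848, 0.0]
contact_force: [-0.0, 0.2, 0.6]
grip_width: 0.189
```

```bash
cat > st.py <<'E'
from h import *
import pickle,sys
th,t=pickle.load(open('radio.pkl','rb')); Rm=np.array([[np.cos(th),-np.sin(th)],[np.sin(th),np.cos(th)]])
s=manip.read_state(); n=sys.argv[1]; c=viewer.read_camera('wrist'); cv2.imwrite(f'pics/{n}.png',c['pixels']); pickle.dump((s,c),open(n+'.pkl','wb'))
print(s['time'],'local mm',(Rm.T@(s['tcp_pos'][:2]-t))*1000,'tip z',(s['tcp_pos'][2]-.014)*1000,s['contact_force'],s['grip_width'])
E
python3 st.py w2
```

```text
4.1167 local mm [   1.32543987 -151.66646536] tip z 104.3936285795653 [-0.00611761  0.15730926  0.55273885] 0.1889744696281356
```

View pics/w2.png

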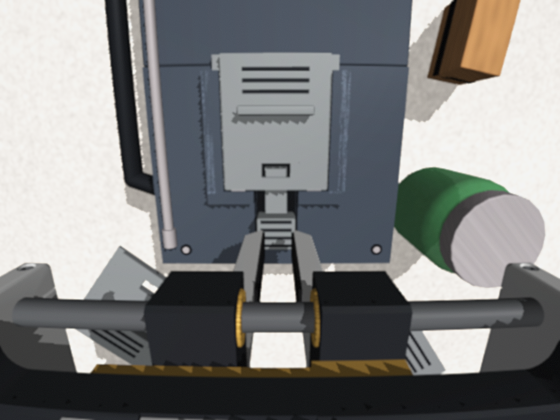

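Emit:
carry_out(commands=[{"hand": 0,"linear": [0,-0.06,0.15],"yaw": 0},{"hand": 0,"linear": [0,0,0.15],"yaw": 0},{"hand": 0,"linear": [0,0,0.15],"yaw": 0},{"hand": 0,"linear": [0,0,0.1],"yaw": 0},{"hand": 0,"linear": [0,0,0],"yaw": 0},{"hand": 0,"linear": [0,0,0],"yaw": 0}])

```text
time: 4.67
tcp_pos: [0.5858, -0.1495, 0.1062]
orientation: [-0.0, 0.53, 0.848, -0.0]
contact_force: [-0.2, 1.0, 0.3]
grip_width: 0.001
```

Emit:
carry_out(commands=[{"hand": 0,"linear": [0,0,0.1],"yaw": 0},{"hand": 0,"linear": [0,0,0.1],"yaw": 0},{"hand": 0,"linear": [0,0,0],"yaw": 0},{"hand": 0,"linear": [0,0,0],"yaw": 0}])

```text
time: 5.0
tcp_pos: [0.5858, -0.1495, 0.1023]
orientation: [-0.0, 0.53, 0.848, 0.0]
contact_force: [-0.8, 0.2, -0.5]
grip_width: 0.008
```

Emit:
carry_out(commands=[{"hand": 0,"linear": [0,0,0.1],"yaw": 0},{"hand": 0,"linear": [0,0,0],"yaw": 0},{"hand": 0,"linear": [0,0,0],"yaw": 0}])

```text
time: 5.25
tcp_pos: [0.5862, -0.1496, 0.1008]
orientation: [0.0, 0.53, 0.848, 0.0]
contact_force: [-0.2, 0.3, 2.0]
grip_width: 0.004
```

Emit:
carry_out(commands=[{"hand": 0,"linear": [0,0,0.1],"yaw": 0},{"hand": 0,"linear": [0,0,0.08],"yaw": 0},{"hand": 0,"linear": [0,0,0],"yaw": 0}])

```text
time: 5.5
tcp_pos: [0.5862, -0.1497, 0.097]
orientation: [0.0, 0.53, 0.848, 0.0]
contact_force: [-0.6, -0.3, 5.6]
grip_width: 0.004
```

Emit:
carry_out(commands=[{"hand": 0,"linear": [0,0,0.06],"yaw": 0},{"hand": 0,"linear": [0,0,0],"yaw": 0},{"hand": 0,"linear": [0,0,0],"yaw": 0}])

```text
time: 5.75
tcp_pos: [0.5862, -0.1497, 0.0958]
orientation: [0.0, 0.53, 0.848, 0.0]
contact_force: [0.1, -0.6, 4.4]
grip_width: 0.002
```

```bash
python3 st.py w3
```

```text
5.75 local mm [  -0.22705919 -151.23364972] tip z 81.83933769800699 [ 0.06018392 -0.59320316  4.37076493] 0.002049172586162797
```

View pics/w3.png

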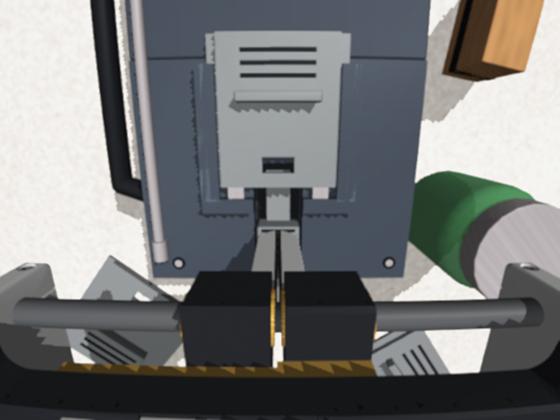

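The cover sprang free: the two spring pins now show at (237,192) and (320,192), and its front edge is past the seam. Next I'll lift and move in behind the ledge.

Emit:
carry_out(commands=[{"hand": 0,"linear": [0,0,-0.4],"yaw": 0},{"hand": 0,"linear": [0,0,-0.6],"yaw": 0},{"hand": 0,"linear": [0.5,0,0],"yaw": 0},{"hand": 0,"linear": [0.9,0,0],"yaw": 0},{"hand": 0,"linear": [0.9,0,0],"yaw": 0},{"hand": 0,"linear": [0.8,0,0],"yaw": 0},{"hand": 0,"linear": [0.45,0,0],"yaw": 0},{"hand": 0,"linear": [0,0,0],"yaw": 0}])

```text
time: 6.47
tcp_pos: [0.553, -0.0832, 0.1154]
orientation: [-0.001, 0.529, 0.849, -0.0]
contact_force: [1.1, -0.3, 0.2]
grip_width: 0.006
```

Emit:
carry_out(commands=[{"hand": 0,"linear": [0,0,0.3],"yaw": 0},{"hand": 0,"linear": [0,0,0.3],"yaw": 0},{"hand": 0,"linear": [0,0,0.2],"yaw": 0},{"hand": 0,"linear": [0,0,0],"yaw": 0},{"hand": 0,"linear": [0,0,0.05],"yaw": 0},{"hand": 0,"linear": [0,0,0],"yaw": 0},{"hand": 0,"linear": [0,0,0],"yaw": 0}])

```text
time: 7.05
tcp_pos: [0.555, -0.086, 0.0986]
orientation: [0.0, 0.53, 0.848, 0.0]
contact_force: [-0.4, 0.6, -0.7]
grip_width: 0.006
```

```bash
python3 st.py w4
```

```text
7.05 local mm [ -0.35835551 -80.3371882 ] tip z 84.60459149411408 [-0.41141691  0.64707824 -0.65312567] 0.006093229784905423
```

View pics/w4.png

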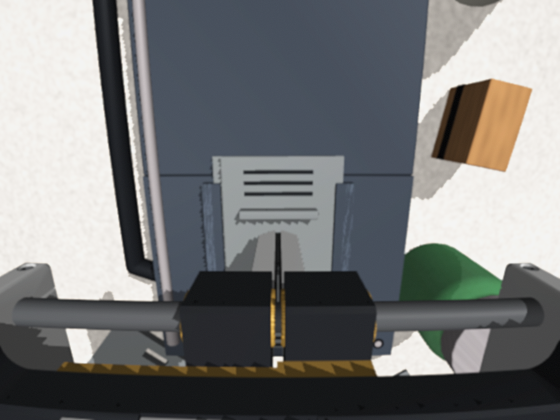

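Emit:
carry_out(commands=[{"hand": 0,"linear": [0.2,0,0],"yaw": 0},{"hand": 0,"linear": [0.2,0,0],"yaw": 0},{"hand": 0,"linear": [0.15,0,0],"yaw": 0},{"hand": 0,"linear": [0.15,0,0],"yaw": 0},{"hand": 0,"linear": [0.15,0,0],"yaw": 0},{"hand": 0,"linear": [0.15,0,0],"yaw": 0},{"hand": 0,"linear": [0.15,0,0],"yaw": 0},{"hand": 0,"linear": [0.15,0,0],"yaw": 0}])

```text
time: 7.77
tcp_pos: [0.543, -0.0616, 0.0988]
orientation: [-0.0, 0.53, 0.848, 0.0]
contact_force: [0.5, -0.2, 1.3]
grip_width: 0.006
```

```bash
python3 st.py w5
```

```text
7.7667 local mm [ -0.41909613 -53.08430109] tip z 84.79990921356521 [ 0.53584297 -0.16436146  1.29567698] 0.005960284760595366
```

View pics/w5.png

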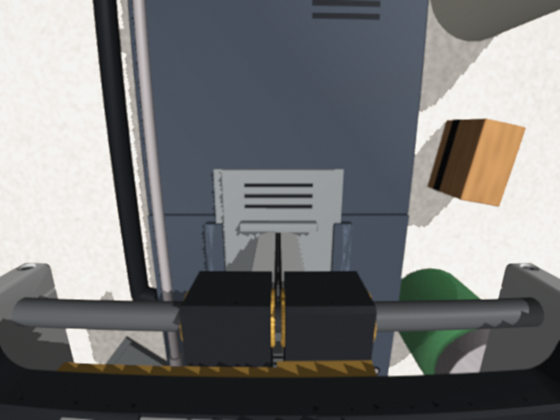

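Emit:
carry_out(commands=[{"hand": 0,"linear": [0.2,0,0],"yaw": 0},{"hand": 0,"linear": [0.22,0,0],"yaw": 0},{"hand": 0,"linear": [0.22,0,0],"yaw": 0},{"hand": 0,"linear": [0.22,0,0],"yaw": 0},{"hand": 0,"linear": [0.22,0,0],"yaw": 0},{"hand": 0,"linear": [0.22,0,0],"yaw": 0},{"hand": 0,"linear": [0.2,0,0],"yaw": 0},{"hand": 0,"linear": [0.2,0,0],"yaw": 0}])

```text
time: 8.48
tcp_pos: [0.5283, -0.0314, 0.0987]
orientation: [0.0, 0.53, 0.848, 0.0]
contact_force: [0.2, -0.8, 0.5]
grip_width: 0.008
```

Emit:
carry_out(commands=[{"hand": 0,"linear": [0.2,0,0],"yaw": 0},{"hand": 0,"linear": [0.2,0,0],"yaw": 0},{"hand": 0,"linear": [0.2,0,0],"yaw": 0},{"hand": 0,"linear": [0.2,0,0],"yaw": 0},{"hand": 0,"linear": [0.2,0,0],"yaw": 0},{"hand": 0,"linear": [0.2,0,0],"yaw": 0},{"hand": 0,"linear": [0.15,0,0],"yaw": 0},{"hand": 0,"linear": [0,0,0],"yaw": 0}])

```text
time: 9.15
tcp_pos: [0.516, -0.0067, 0.0985]
orientation: [-0.001, 0.53, 0.848, 0.0]
contact_force: [0.2, 0.4, 0.4]
grip_width: 0.006
```

```bash
python3 st.py w6
```

```text
9.15 local mm [-0.59778118  8.08556775] tip z 84.52664158927787 [0.17563239 0.41570081 0.36231622] 0.006040702835768366
```

View pics/w6.png

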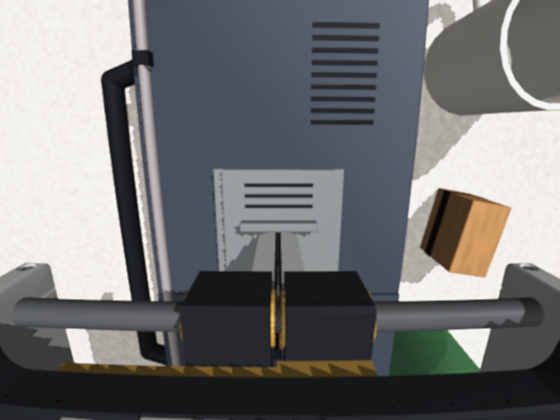

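Emit:
carry_out(commands=[{"hand": 0,"linear": [0.15,0,0],"yaw": 0},{"hand": 0,"linear": [0.2,0,0],"yaw": 0},{"hand": 0,"linear": [0.2,0,0],"yaw": 0},{"hand": 0,"linear": [0.2,0,0],"yaw": 0},{"hand": 0,"linear": [0.2,0,0],"yaw": 0},{"hand": 0,"linear": [0.2,0,0],"yaw": 0},{"hand": 0,"linear": [0.1,0,0],"yaw": 0},{"hand": 0,"linear": [0,0,0],"yaw": 0}])

```text
time: 9.87
tcp_pos: [0.5054, 0.0155, 0.0987]
orientation: [-0.0, 0.53, 0.848, 0.0]
contact_force: [-0.4, -0.4, 1.1]
grip_width: 0.005
```

Emit:
carry_out(commands=[{"hand": 0,"linear": [-0.3,0,0],"yaw": 0},{"hand": 0,"linear": [-0.2,0,-0.3],"yaw": 0},{"hand": 0,"linear": [0,0,-0.8],"yaw": 0},{"hand": 0,"linear": [0,0,-1],"yaw": 0},{"hand": 0,"linear": [-0.8,0,-1],"yaw": 0},{"hand": 0,"linear": [-1,0,-1],"yaw": 0},{"hand": 0,"linear": [-1,0,-1],"yaw": 0},{"hand": 0,"linear": [-1,0,-1],"yaw": 0}])

```text
time: 10.53
tcp_pos: [0.544, -0.0637, 0.2224]
orientation: [0.001, 0.53, 0.848, 0.0]
contact_force: [0.3, -0.1, -0.4]
grip_width: 0.005
```

Emit:
carry_out(commands=[{"hand": 0,"linear": [-1,0,0],"yaw": 0},{"hand": 0,"linear": [-1,0,0],"yaw": 0},{"hand": 0,"linear": [-1,0,0],"yaw": 0},{"hand": 0,"linear": [-0.5,0,0],"yaw": 0},{"hand": 0,"linear": [0,0,0],"yaw": 0},{"hand": 0,"linear": [0,0,0],"yaw": 0},{"hand": 0,"linear": [0,0,0],"yaw": 0}])

```text
time: 11.12
tcp_pos: [0.5735, -0.1245, 0.2206]
orientation: [-0.001, 0.53, 0.848, 0.0]
contact_force: [-0.1, -0.1, 0.7]
grip_width: 0.005
```

```bash
python3 st.py w7; python3 - <<'E'
from h import *
import pickle
d={n:viewer.read_camera(n) for n in('top','scene')}
pickle.dump(d,open('d7.pkl','wb'))
cv2.imwrite('pics/s7.png',cv2.resize(d['scene']['pixels'][130:300,100:400],None,fx=2.6,fy=2.6))
a=pickle.load(open('d0.pkl','rb'))[1]['top']['pixels'];b=d['top']['pixels']
cv2.imwrite('pics/t7.png',cv2.hconcat([a[110:330,150:440],b[110:330,150:440]]))
E
```

```text
11.1167 local mm [  -0.61829429 -123.01377947] tip z 206.59390149486612 [-0.07853026 -0.13505134  0.66364166] 0.005092652551198583
```

View pics/w7.png

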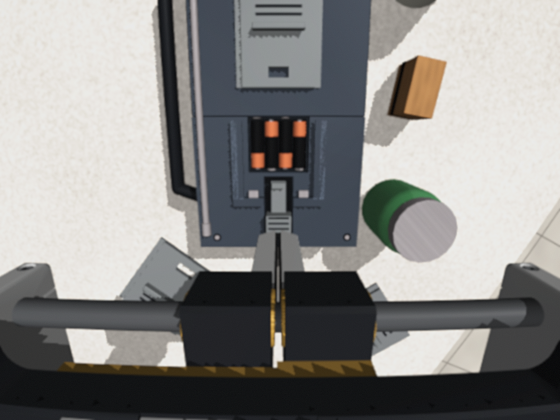

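View pics/s7.png

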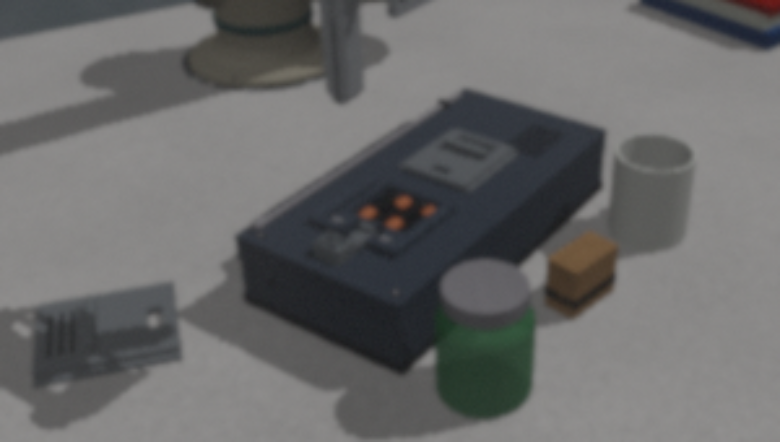

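View pics/t7.png

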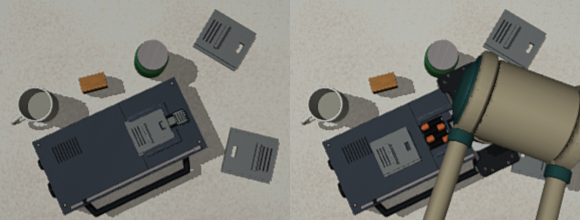

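Cover rear edge lies at about (237–320, 87), past the rails and flat. All four cells are visible, and the bystanders haven't moved. I'll check the edge numerically, then hand in.

```bash
python3 - <<'E'
from h import *
import pickle
s,c=pickle.load(open('w7.pkl','rb')); th,t=pickle.load(open('radio.pkl','rb')); Rm=np.array([[np.cos(th),-np.sin(th)],[np.sin(th),np.cos(th)]])
y=[]
for p in [(238,87),(320,88)]:
    l=Rm.T@(ray(c,*p,.081,s)[:2]-t)*1000; print('rear edge local',l); y.append(l[1])
print('centre y',np.mean(y)+45)
if np.mean(y)+45>15: print(order.job_done())
E
```

```text
rear edge local [-39.83276057  -8.87766668]
rear edge local [41.24511621 -9.904779  ]
centre y 35.608777163876
the job is handed in; nothing more can be done
None
```

I pressed the snap tab in about 5–6 mm, at around 5 N, until the cover sprang free. I then pushed the cover by its ledge off the rails, retracted the arm and handed the job in at about 11 s.

The last checks agree and none failed:
- **Cover:** its centre is at y ≈ +36 mm on the radio, where +9 mm is needed. Its rear edge is about 30 mm past the rail ends, and it lies flat and square on the radio's back.
- **Batteries:** all four cells are visible.
- **Other things:** by eye in the before and after pictures, the mug, jar and carton look unmoved. The fingertips are about 12 cm clear of the radio.

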